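# Fit the battery in the vortex mixer and pulse it

## Robot

A 7-joint arm with a two-finger parallel gripper is mounted at the origin on the work surface. World frame = base frame: x ahead of the robot, y to its left, z up, the work surface at z = 0. Lengths are in m, angles in rad, forces in N, time in s.
With the tool pointing down it reaches from about 0.4 to 0.85 m from the base axis. Payload 10.4 kg.
Tool frame: the origin (TCP) lies at the very end of the fingers, on their centre line; the grasp point (between the pads) lies 19 mm behind it; z points along the fingers, y is the direction in which the jaws open and shut (so a half turn about z gives the same grasp; the last joint's range is limited). The gripper opens to 85 mm and grips with 20 to 120 N. Pads are 22 mm wide; open, the fingers measure 114 mm over their backs; the gripper's body (76 mm by 85 mm) begins 54 mm behind the grasp point. The pads swing forward as they close: fully open they stand 13 mm farther back than shut.
Start: joints at [1.136, 0.332, -0.065, 1.46, 0.022, 1.35, -0.088], TCP at [0.25, -0.573, 0.231] pointing down, gripper open.
Joint ranges: [-2.6, 2.6], [-0.5, 2.12], [-1.47, 1.34], [0.16, 2.42], [-1.27, 4.41], [0.06, 2.06], [-2.6, 2.6]. Speed limits (rad/s): [2.22, 2.22, 2.79, 2.79, 3.14, 3.14, 3.14].

## Interface

Orientations are given as a unit quaternion [w, x, y, z].
In Python, from bench import robot gives the robot as it stands. The module is installed in compiled form; this text tells all that it offers.
- The arm moves only by the tool carry_out, never from a script. Its argument "deltas" is a list of rows, each a list of 3 entries, a list of its own where there are three numbers: the shift along the world's x, y, z in m, then the turn, a rotation vector about the world's x, y, z in rad, then the finger opening in m, from 0 to 0.0854. A call has 1 to 12 rows; each row is the pose to reach, as a shift and turn from the pose measured when the call began; what a row does not reach only later rows make up. A row lasts 1/10 s, in which the tool goes at most 50 mm and 8.59 degrees, less where a joint would pass 70% of its speed; a pose out of reach is approached as far as the arm can. A call with a gripper value outside its range is refused whole. The fingers move at their own pace and stop on an object; "newtons" is the grip in N (left out, the last holds). Time passes only in rows, so rows that repeat a pose let the fingers close. It gives the time, the measured TCP pose, the force and the opening at its end, in the units of the state.
- robot.read_state(): the state, without advancing time (a new reading comes with each control period).
- robot.camera(name): name is "scene" or "top"; returns (picture, depth): 480x640x3 uint8, red, green, blue; 480x640 float32, m along the optical axis (not along the pixel's ray), 0 where there is no reading.
- robot.camera_info(name): a dict with "K" (3x3 intrinsics, pixels), "xyz" and "attitude" of the camera in the world. Camera axes: x right, y up, looking along -z (the intrinsics and any distortion apply to the point x, -y, -z); pixel columns grow to the right and rows downward; lengths in m; the calibration is good to about 2 mm. A picture is of the moment at which its call begins. camera_info takes no time and is no camera call.
- robot.close_job(): hands the job in, once; it reports no verdict.
The state is a dict: "t": time; "joint_pos": joint angles; "joint_velocities": joint speeds; "joint_efforts": joint torques, N m; "eef_pos": TCP position; "orientation": TCP orientation; "force": force on the tool from outside, world axes, zero at the start; "wrist_torque": the same for the moment, N m; "gripper_width": finger opening in m.
Only numpy, scipy, OpenCV 4.12 (cv2) and the standard library are available. Lean on these libraries where they do the work, as an engineer would, in place of code of your own. Each camera call takes 0.05 s, during which the arm holds its last target.

## Task

Fit the battery block into the bay of the vortex mixer: tilt it, tuck its foot under the lip at one end of the bay, and rock it down until it sits flat and fully home. Then hold the mixer's pulse button fully down for at least two seconds, and let it go. Leave the other things on the bench where they stand.

Things in the scene. Friction and masses are not known exactly. Their poses are not given: they have to be found in the camera images.
- battery: Loose dark grey plastic battery pack, 0.15 to 0.31 kg, 70 (x) x 40 (y) x 40 mm (z), flat on the bench. Origin: centre of the underside of its 70 x 40 footprint; z up. Plain block, full height, from x = -23 to +35 mm; at the -x end a low foot 12 mm long, 40 wide, 8 thick juts out at the bottom (x = -35 to -23). Grip across the 40 mm width, on the block's upper half, so the fingers clear the deck
- battery_foot (a point): point on the battery: middle of the lower edge of the foot's end face (x = -35 mm, y = 0, z = 0 in the battery's frame, same axes)
- mixer: White vortex mixer, fixed, placed and turned differently each time; case 200 (x) x 280 (y) mm, flat deck 37 mm above the bench; -x is roughly towards the robot. Origin: centre of its underside, z up. On it: battery bay at x = 0, y = -55 mm; round mixing head at x = 35, y = 85 (radius 36, top 103 mm above the bench); round pulse button at x = -55, y = 85
- bay (a point): Centre of the bay's floor, 20 mm above the bench, axes as the mixer's. Pocket 73 mm long (x), 42.5 wide (y), floor 17 mm below the deck; the top 4 mm of its long sides slope outward at 45 degrees. Lip at the -x end, stop at the +x end: the battery enters only tilted 22 to 35 degrees, foot end down. Seated, its origin is here within 2 mm, axes the same way, its top 23 mm above the deck
- bay_lip_end (a point): Point on the bay's floor, middle of the end wall beneath the lip (x = -36.5 mm from point bay, axes as the mixer's). The fixed lip, 5 mm thick and level with the deck, covers the 8 mm of pocket next to this wall, leaving a gap 12 mm high for the foot. The tilted foot is set on the floor about 14 mm from this wall, slid to about 7 mm, and creeps to 1.5 mm as the battery rocks flat
- bay_stop (a point): Middle of the top of the fixed grey stop at the bay's +x end, 29 mm above the bay floor (12 above the deck), axes as the mixer's; the stop is 54 mm wide (y) and 8 mm thick (x = 36.5 to 44.5 mm from point bay; this point at 40.5), with a 3 mm 45 degree chamfer on its inner top edge. The battery's end without the foot rocks down past it
- pulse_top (a point): centre of the top face of the black round pulse button (radius 16 mm) on the mixer's deck; it moves with the button; axes as the mixer's, pressed straight down (-z)
- pulse (a joint): travel of the momentary spring button in m: 0 up, 0.006 fully down, springs back when let go; takes about 5 N fully down. It counts as held beyond 0.004
- tube_block: bystander: loose plain aluminium block 66 x 40 x 42 mm, no foot, six dark dots on top; origin centre of its underside; leave alone. Battery, tube block and carton may swap places
- carton: bystander: loose white paper carton 62 x 44 x 52 mm; origin centre of its underside; leave alone
- jar: bystander: loose closed amber jar with a white cap, radius 27 mm, 75 mm high; origin centre of its underside; leave alone
There are look-alikes about, which are no part of the job. Leave any brown or turquoise look-alike of the battery alone.

How it is judged:
On the way, in this order (a step that is already met when the one before it is completed fails the run):
1. the battery sits flat and fully home in the bay, its foot under the lip (horizontal distance between battery_foot and bay_lip_end below 0.005 m and distance between battery and bay below 0.004 m and z of battery in the frame of bay below 0.0025 m and angle between battery's own z axis and vertical below 0.05 rad), for 0.2 s.
2. with the battery home, the pulse button is held down for two seconds (value of joint pulse above 0.004 m and distance between battery and bay below 0.004 m), for 1.8 s.
3. the button is let go (value of joint pulse below 0.0015 m), for 0.1 s.
At the end, for the whole second after the job is handed in: Battery still in the bay, foot under the lip: origin within 4 mm of the bay centre and under 2.5 mm above its floor, foot end within 5 mm of the wall under the lip, tilt under 0.05 rad; the button, held over 4 mm down for 1.8 s, is up again (under 1.5 mm); bystanders moved under 25 mm (all of step 1 and linear speed of battery below 0.02 m/s and value of joint pulse below 0.0015 m); the robot touches nothing.
It fails at once if the tube block is moved more than 25 mm (distance of tube_block from where it was at the start of the episode above 0.025 m).
It fails at once if the carton is moved more than 25 mm (distance of carton from where it was at the start of the episode above 0.025 m).
It fails at once if the jar is moved more than 25 mm (distance of jar from where it was at the start of the episode above 0.025 m).
It also fails if it takes over 70 s, if anything falls off the work surface, if the arm or the gripper's body presses on something with over 40 N, if the wrist force passes 120 N, or if a joint passes its speed limit or range.

## Working session

There is one attempt and no reset: what is moved stays moved. The work goes in short steps, Python scripts to look and compute and a tool call to move; the robot and the scene stay as the last step left them, time stands still between calls to the robot, and variables do not carry over. Pictures are saved under pics/ and viewed, and the job is handed in when it is done.

Besides the shell and the picture viewer there is one more tool, called after "Emit:" as name(argument=value, ...) on one line, values as JSON. carry_out: Moves the arm, as the interface text tells. Its arguments: {"type":"object","properties":{"deltas":{"type":"array","items":{"type":"array"}},"newtons":{"type":"number"}},"required":["deltas"]}

```bash
mkdir -p pics; cat > h.py <<'E'
import numpy as np, cv2
from bench import robot
from scipy.spatial.transform import Rotation as R
def info(n):
    i=robot.camera_info(n); return i
def Rc(i):
    a=np.array(i["attitude"],float)
    if a.shape==(3,3): return a
    return R.from_quat([a[1],a[2],a[3],a[0]]).as_matrix()
def rays(n,uv):
    i=info(n);K=np.array(i["K"]);d=i.get("distortion",None)
    uv=np.atleast_2d(np.array(uv,float))
    p=cv2.undistortPoints(uv.reshape(-1,1,2),K,np.array(d) if d is not None else None).reshape(-1,2)
    c=np.c_[p[:,0],-p[:,1],-np.ones(len(p))]
    return np.array(i["xyz"]),c@Rc(i).T
def onplane(n,uv,z):
    o,d=rays(n,uv); t=(z-o[2])/d[:,2]; return o+d*t[:,None]
def proj(n,P):
    i=info(n);K=np.array(i["K"]);P=np.atleast_2d(P)
    c=(P-np.array(i["xyz"]))@Rc(i); c=c*[1,-1,-1]
    d=i.get("distortion",None)
    return cv2.projectPoints(c,np.zeros(3),np.zeros(3),K,np.array(d) if d is not None else None)[0].reshape(-1,2)
def cloud(n,dep):
    v,u=np.mgrid[0:480,0:640]
    o,d=rays(n,np.c_[u.ravel(),v.ravel()])
    return (o+d*dep.ravel()[:,None]).reshape(480,640,3)
E
python3 - <<'E'
from h import *
for n in("scene","top"):
    print(n,info(n)); p,d=robot.camera(n); np.savez(f"{n}0.npz",p=p,d=d)
    cv2.imwrite(f"pics/{n}0.png",p[:,:,::-1])
s=robot.read_state();print(s)
E
```

```text
scene {'K': array([[467.14042728,   0.        , 313.64734996],
       [  0.        , 467.14042728, 238.58693407],
       [  0.        ,   0.        ,   1.        ]]), 'xyz': array([ 1.27665391, -0.2281494 ,  0.62391925]), 'attitude': array([0.69657873, 0.37048659, 0.28885307, 0.54229296])}
top {'K': array([[610.90362377,   0.        , 313.13931897],
       [  0.        , 610.90362377, 234.40648628],
       [  0.        ,   0.        ,   1.        ]]), 'xyz': array([ 0.37486283, -0.02413199,  1.20975587]), 'attitude': array([ 0.70769932,  0.02780827, -0.04374052, -0.70460992])}
{'t': 0.1, 'joint_pos': array([ 1.13642044,  0.33280868, -0.06473871,  1.46083217,  0.02159804,
        1.349888  , -0.08852173]), 'joint_velocities': array([-2.10453239e-03, -1.43047108e-03,  1.64299752e-04, -1.29540203e-03,
        1.92408793e-04,  1.48496963e-04, -5.41770973e-05]), 'joint_efforts': array([ 2.59535700e-03, -6.26753640e+01,  4.96965798e-02, -3.92428172e+01,
        1.62715476e-02,  7.04951628e-03, -7.23620587e-06]), 'eef_pos': array([ 0.25003951, -0.57245352,  0.2306076 ]), 'orientation': array([-6.02832537e-04,  9.78876268e-01,  2.04452603e-01, -1.46416278e-04]), 'force': array([ 0.61405066,  0.33260349, -0.45318817]), 'wrist_torque': array([-0.00343485,  0.01981277, -0.05218116]), 'gripper_width': 0.08549175667174774}
```

View pics/scene0.png

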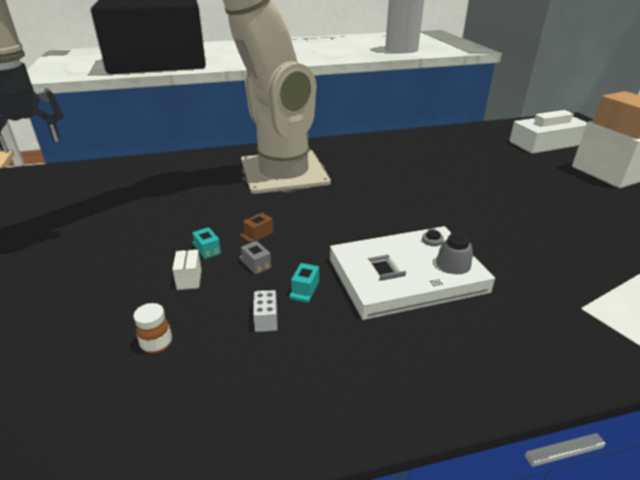

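View pics/top0.png

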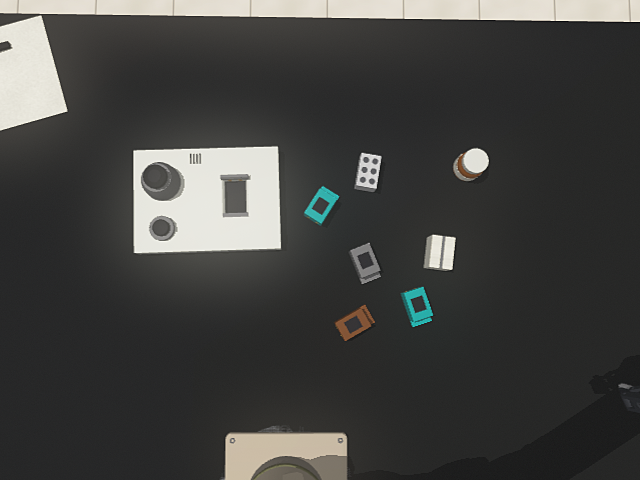

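Scene picture: mixer at (410,270), grey block at (256,257), turquoise at (207,242) and (305,282), brown at (257,227), tube block (265,310), carton (187,268), jar (152,327).
Candidates for the battery in the top picture: grey (366,262), turquoise (321,205) and (417,306), brown (355,323), tube block with dots (368,172). The dark grey one at (366,262) fits the description, so I'll check it in a crop.

```bash
python3 - <<'E'
from h import *
p=np.load("top0.npz")["p"];d=np.load("top0.npz")["d"]
C=cloud("top",d)
a=cv2.resize(p[232:292,336:396],(400,400),interpolation=cv2.INTER_NEAREST)
b=cv2.resize(p[140:260,125:295],(566,400),interpolation=cv2.INTER_NEAREST)
cv2.imwrite("pics/crop1.png",np.hstack([a,b])[:, :, ::-1][:, :800] if 0 else cv2.resize(np.hstack([a,b]),(800,331))[:,:,::-1])
print(np.round(C[[262,250,270,278,172,200,195,228,150],[366,366,366,373,368,150,235,162,250]],4))
cv2.imwrite
# heights map in battery zone
Z=C[:,:,2]; print((Z[240:290:3,345:388:3]*1000).round().astype(int))
E
```

```text
[[ 0.4408 -0.1516  0.0443]
 [ 0.4639 -0.1518  0.043 ]
 [ 0.4257 -0.1518  0.0412]
 [ 0.4114 -0.1689  0.01  ]
 [ 0.6156 -0.1563  0.045 ]
 [ 0.5588  0.2642  0.0389]
 [ 0.572   0.1026  0.0246]
 [ 0.502   0.2343  0.0625]
 [ 0.6586  0.0733  0.0389]]
[[   1    0   -2    3    2    4    4    1    4    2    0    1    0    1
     5]
 [   4    5    2    0    0    0    1    4   45    0    3    0    1    3
     4]
 [   1    4   -3 1210    1   40   42   42   41    2    2    2    0   -2
     5]
 [   0   -4    0   39   43   42   41   43   45    1    4    6    4   -1
    -1]
 [   2    1   41   40   40   45   42   39   40   41    1   -2   -1   -1
     1]
 [   0   -2   21   40   43   44   40   39   37   41    4   -3    0    4
     3]
 [  -2   -3   -1   42   39   38   40   41   42   43   40    0   -1    2
     1]
 [   0    1    1   29   46   41   41   44   43   42   38    3   -3    2
    -1]
 [   3    6    1    8   38   41   41   39   46   42   39   43   -1   -3
     3]
 [  -3    1    1    4   45   41   43   37   40   40   44   38    0    0
     2]
 [   3    2    4    4   20   42   42   41   39   38   42   42    0    1
     1]
 [   3    1   -2    3    4   41   43   40   41   39   12    5    3    1
    -2]
 [   3    6    3    3   -2   30   40   13    8   12    4   12    2   -1
     3]
 [   2   -4    0    5    0    9   14    9   11    8   -1    2   -2    1
     0]
 [   1    2    1    1    0   -2   12    8    3   -2    5   -1    6    2
     2]
 [  -3    1    0    0   -1    0   -3   -1   -2    7    5    4    1    0
     3]
 [  -1    1   -2    2    0    2   -2    3   -3    1    0    2   -5   -4
    -3]]
```

View pics/crop1.png

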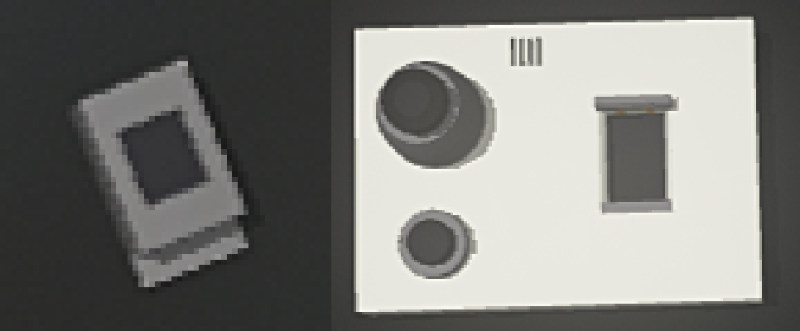

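The crop shows the dark grey block with its low foot toward the robot, lower right. The right half shows the bay, with the stop at the top, the lip at the bottom and the button at lower left. Next I measure.

```bash
cat > m.py <<'E'
from h import *
def rect(n,mask,z):
    cs,_=cv2.findContours(mask.astype(np.uint8),cv2.RETR_EXTERNAL,cv2.CHAIN_APPROX_NONE)
    c=max(cs,key=cv2.contourArea).reshape(-1,2).astype(float)
    P=onplane(n,c,z)[:,:2]
    r=cv2.minAreaRect((P*1000).astype(np.float32)); return r,cv2.boxPoints(r),P
E
python3 - <<'E'
from m import *
z=np.load("top0.npz");p=z["p"];d=z["d"];C=cloud("top",d)
g=p.min(2)
m=(g>140); m[:, :120]=0; m[:,300:]=0; m[:130]=0; m[270:]=0
r,b,_=rect("top",m,.037); print("mixer",r,b)
# battery: all points of a top region by brightness & position
x,y,h=C[...,0],C[...,1],C[...,2]
mb=(abs(x-.44)<.07)&(abs(y+.155)<.05)&(h>.025)&(h<.06)
mb=cv2.morphologyEx(mb.astype(np.uint8),cv2.MORPH_CLOSE,np.ones((3,3)))
r,b,_=rect("top",mb,.04); print("batt depthmask",r,b)
hsv=cv2.cvtColor(p,cv2.COLOR_RGB2HSV)
print(p[262,345:392].max(1)); print(p[255:290,370].max(1))
print("med top z",np.median(h[(mb>0)]))
# button
print((h[215:242:2,148:178:2]*1000).round().astype(int))
print("gray row", p[228,145:180,0]); print(p[212:245,162,0])
# bay
print("bay col", p[170:222,235,0]); print("bay row195",p[195,218:252,0]); print("stop row179",p[178,215:255,0])
E
```

```text
mixer ((562.3447265625, 156.35397338867188), (200.62843322753906, 281.621826171875), 2.135385751724243) [[456.8534   293.32928 ]
 [467.34692   11.903057]
 [667.83606   19.378662]
 [657.3425   300.8049  ]]
batt depthmask ((444.7949523925781, -149.75714111328125), (57.68741226196289, 41.57842254638672), 22.041946411132812) [[ 410.25757 -141.31204]
 [ 425.86133 -179.85147]
 [ 479.33234 -158.20224]
 [ 463.72858 -119.66281]]
[ 45  46  46  45  46  44  42  48  64  77 109 138 134 138 120  49  53  55
  56  55  54  56  55  56  55  53  49  62 107 133 132 118  59  29  40  47
  45  46  47  46  47  47  46  45  48  47  47]
[107  88  65  65  47  51  53  53  54  52  53 113 133 129 128 128 127 130
 133 102  79  80  81 137 136 149  30  40  44  45  44  46  44  43  44]
med top z 0.04066026254665944
[[41 33 37 36 41 42 37 37 37 39 38 40 36 38 41]
 [41 37 41 38 50 47 49 47 53 50 35 39 35 40 39]
 [35 38 42 49 50 54 55 48 50 46 52 47 42 36 38]
 [34 41 48 52 60 56 60 62 61 55 55 51 48 37 35]
 [37 52 49 62 60 61 61 59 59 58 51 50 50 36 32]
 [35 44 54 59 60 63 59 61 58 59 61 51 53 48 37]
 [37 53 48 59 62 59 57 
[... 494 characters left out ...]
46 149 195 240 233]
[232 233 236 222 122 143 149 121  74  84  85  84  86  87  86  86  87  87
  87  86  86  87  78  68 125 150 147 139 100 250 235 231 232]
bay col [231 231 234 238 190 136 145 117 111 101 137  94  79  90  90  90  90  91
  91  91  91  91  92  93  92  92  92  92  93  92  93  94  93  93  94  94
  94  94  94  94  93  91  94 157 149 144 150 245 235 233 232 232]
bay row195 [232 233 234 231 206 180 154  88  81  87  94  94  94  94  92  93  92  92
  92  92  93  92  91  92  92  91  86  89 167 230 228 233 231 231]
stop row179 [231 231 232 234 228 161 105 117 118 119 119 120 119 120 120 121 120 121
 118 110 111 110 111 111 111 112 109 101 101 101  99  97  95 108 133 193
 238 232 230 230]
```

```bash
python3 - <<'E'
from m import *
z=np.load("top0.npz");p=z["p"]
# battery top by colour (thr 98) -> only ring top face
g=p.max(2); m=(g>98).astype(np.uint8); q=np.zeros_like(m); q[240:292,345:385]=m[240:292,345:385]
cs,_=cv2.findContours(q,cv2.RETR_EXTERNAL,cv2.CHAIN_APPROX_NONE)
for c in cs:
    print(len(c),cv2.boundingRect(c),cv2.contourArea(c))
r,b,_=rect("top",q,.04);print("batt top",r,b.round(1).tolist())
# upscale-based subpixel refinement for mixer & batt
def sub(n,p,x0,y0,x1,y1,thr,z,s=8,ch=1):
    c=cv2.resize(p[y0:y1,x0:x1].max(2),None,fx=s,fy=s,interpolation=cv2.INTER_CUBIC)
    cs,_=cv2.findContours((c>thr).astype(np.uint8),cv2.RETR_EXTERNAL,cv2.CHAIN_APPROX_NONE)
    c=max(cs,key=cv2.contourArea).reshape(-1,2).astype(float)
    uv=(c+.5)/s-.5+[x0,y0]
    P=onplane(n,uv,z)[:,:2]*1000
    r=cv2.minAreaRect(P.astype(np.float32)); return r,cv2.boxPoints(r)
r,b=sub("top",p,120,130,300,270,160,.037);print("mixer sub",r,b.round(1).tolist())
r,b=sub("top",p,345,238,388,292,92,.04);print("batt sub",r,b.round(1).tolist())
# stop/lip/bay from top: expected projections
yaw=np.deg2rad(2.135);c=np.array([.5623,.1564]);Rm=np.array([[np.cos(yaw),-np.sin(yaw)],[np.sin(yaw),np.cos(yaw)]])
def M(x,y,z): return np.r_[c+Rm@[x,y],z]
pts={"stop_out":M(.0445,-.055,.049),"stop_in":M(.0365,-.055,.049),"lip_in":M(-.0285,-.055,.037),"lip_wall":M(-.0365,-.055,.037),"sideL":M(0,-.055+.0253,.037),"sideR":M(0,-.055-.0253,.037),"stopL":M(.0405,-.028,.049),"stopR":M(.0405,-.082,.049),"button":M(-.055,.085,.06)}
for k,v in pts.items():
    print(k,v.round(4),"top",proj("top",v).round(1),"scene",proj("scene",v).round(1))
for k in [(a,b) for a in(-.1,.1) for b in(-.14,.14)]: print(k,proj("scene",M(*k,.037)).round(1))
ss=cv2.imread("pics/scene0.png")
for (a,b) in [(-.1,-.14),(.1,-.14),(.1,.14),(-.1,.14)]:pass
im=cv2.resize(ss[215:325,320:500],None,fx=4.4,fy=4.4,interpolation=cv2.INTER_CUBIC)
def dr(pt,col):
    u=((proj("scene",pt)[0]-[320,215]+.5)*4.4-.5).round().astype(int); cv2.drawMarker(im,tuple(int(t) for t in u),col,cv2.MARKER_CROSS,12,1)
for v in pts.values(): dr(v,(0,0,255))
for k in [(a,b) for a in(-.1,.1) for b in(-.14,.14)]: dr(M(*k,.037),(0,255,0))
cv2.imwrite("pics/sc_check.png",im)
E
```

```text
138 (350, 243, 31, 41) 621.0
batt top ((439.658935546875, -151.3068389892578), (70.1564712524414, 42.275054931640625), 18.838468551635742) [[399.6000061035156, -142.60000610351562], [413.29998779296875, -182.60000610351562], [479.70001220703125, -160.0], [466.0, -120.0]]
mixer sub ((562.2339477539062, 156.47683715820312), (201.16622924804688, 281.6152038574219), 2.122624158859253) [[456.5, 293.5], [466.8999938964844, 12.0], [668.0, 19.5], [657.5, 300.8999938964844]]
batt sub ((445.0940856933594, -149.95668029785156), (58.55514144897461, 41.37257766723633), 21.935039520263672) [[410.20001220703125, -141.6999969482422], [425.70001220703125, -180.10000610351562], [480.0, -158.1999969482422], [464.5, -119.80000305175781]]
stop_out [0.6088 0.1031 0.049 ] top [[233.7 174. ]] scene [[393.3 273.8]]
stop_in [0.6008 0.1028 0.049 ] top [[233.8 178.1]] scene [[391.7 271.4]]
lip_in [0.5359 0.1004 0.037 ] top [[235.2 212.4]] scene [[378.5 257.7]]
lip_wall [0.5279 0.1001 0.037 ] top [[235.3 216.6]] scene [[377.  255.6]]
sideL [0.5634 0.1267 0.037 ] top [[221.7 198.3]] scene [[395.1 263.5]]
sideR [0.5653 0.0762 0.037 ] top [[247.9 197.5]] scene [[372.5 267.7]]
stopL [0.6038 0.1299 0.049 ] top [[219.7 176.5]] scene [[404.9 270.2]]
stopR [0.6058 0.076  0.049 ] top [[247.8 175.6]] scene [[379.9 275. ]]
button [0.5042 0.2393 0.06  ] top [[159.7 227. ]] scene [[433.4 231.9]]
(-0.1, -0.14) [[329.9 245.7]]
(-0.1, 0.14) [[443.8 226.4]]
(0.1, -0.14) [[363.1 304.7]]
(0.1, 0.14) [[494.2 278. ]]
```

View pics/sc_check.png

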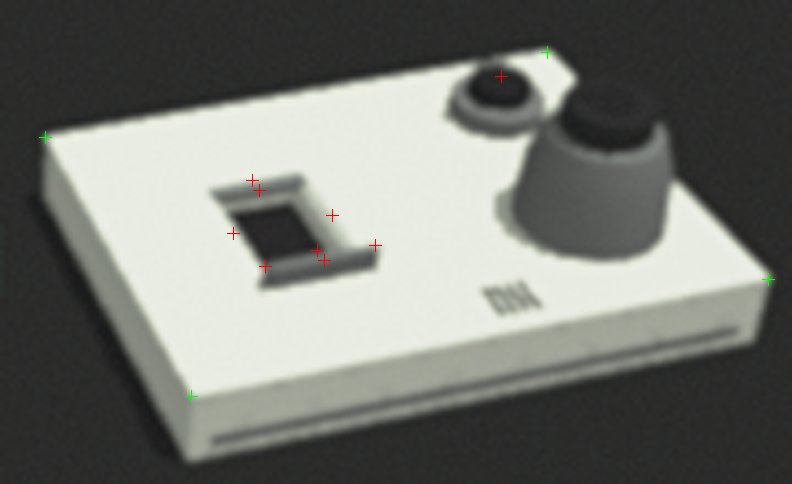

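Emit:
carry_out(deltas=[[[0.02,0.042,0],[0,0,0],0.07],[[0.04,0.084,0],[0,0,-0.029],0.07],[[0.06,0.126,0],[0,0,-0.029],0.07],[[0.08,0.168,0],[0,0,-0.029],0.07],[[0.1,0.21,0],[0,0,-0.029],0.07],[[0.12,0.252,-0.02],[0,0,-0.029],0.07],[[0.14,0.294,-0.04],[0,0,-0.029],0.07],[[0.16,0.336,-0.06],[0,0,-0.029],0.07],[[0.18,0.378,-0.08],[0,0,-0.029],0.07],[[0.195,0.4225,-0.1],[0,0,-0.029],0.07],[[0.195,0.4225,-0.13],[0,0,-0.029],0.07],[[0.195,0.4225,-0.13],[0,0,-0.029],0.07]], newtons=60)

```text
t: 1.3
eef_pos: [0.4429, -0.1479, 0.0974]
orientation: [-0.002, 0.981, 0.192, -0.003]
force: [-0.6, 0.5, 0.4]
gripper_width: 0.0703
```

Emit:
carry_out(deltas=[[[0.002,-0.002,0],[0,0,-0.003],0.07],[[0.002,-0.002,-0.02],[0,0,-0.003],0.07],[[0.002,-0.002,-0.04],[0,0,-0.003],0.07],[[0.002,-0.002,-0.06],[0,0,-0.003],0.07],[[0.002,-0.002,-0.077],[0,0,-0.003],0.07],[[0.002,-0.002,-0.077],[0,0,-0.003],0.07],[[0.002,-0.002,-0.077],[0,0,-0.003],0.07]])

```text
t: 2.0
eef_pos: [0.4453, -0.151, 0.0215]
orientation: [-0.002, 0.982, 0.189, -0.002]
force: [-0.1, 0.1, -0.1]
gripper_width: 0.0702
```

```bash
python3 - <<'E'
from h import *
s=robot.read_state();q=s["orientation"];print(s["eef_pos"],R.from_quat([q[1],q[2],q[3],q[0]]).as_matrix().round(4),s["joint_pos"].round(3))
for n in("scene","top"):
    p,d=robot.camera(n)
    c=p[200:310,180:340] if n=="scene" else p[210:310,310:430]
    cv2.imwrite(f"pics/{n}1.png",cv2.resize(c,None,fx=4,fy=4)[:,:,::-1])
E
```

```text
[ 0.44533691 -0.15103078  0.02154426] [[ 0.9282  0.3721 -0.0056]
 [ 0.3721 -0.9282  0.0031]
 [-0.004  -0.005  -1.    ]] [ 0.62   0.273 -0.425  2.046  0.145  0.857 -1.076]
```

View pics/scene1.png

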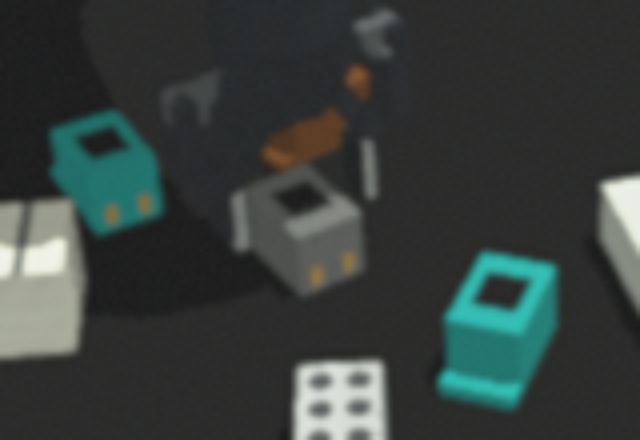

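The scene picture shows the pads on both sides of the grey block, left at crop (240,220) and right at (370,170), so I'll close.

Emit:
carry_out(deltas=[[[0,0.001,-0.0015],[0,0,0],0.03],[[0,0.001,-0.0015],[0,0,0],0.03],[[0,0.001,-0.0015],[0,0,0],0.03],[[0,0.001,-0.0015],[0,0,0],0.03],[[0,0.001,-0.0015],[0,0,0],0.03],[[0,0.001,-0.0015],[0,0,0],0.03]], newtons=60)

```text
t: 2.7
eef_pos: [0.4464, -0.1499, 0.0213]
orientation: [-0.001, 0.982, 0.19, -0.001]
force: [-1.6, 0.3, 8.1]
gripper_width: 0.0387
```

Emit:
carry_out(deltas=[[[0,0,0.02],[0,0,0],0.03],[[0,0,0.05],[0,0,0],0.03],[[0,0,0.09],[0,0,0],0.03],[[0.01,0.02,0.1],[0,0,-0.05],0.03],[[0.02,0.05,0.1],[0,0,-0.12],0.03],[[0.04,0.09,0.1],[0,0,-0.18],0.03],[[0.06,0.13,0.1],[0,0,-0.25],0.03],[[0.08,0.17,0.1],[0,0,-0.31],0.03],[[0.1,0.21,0.1],[0,0,-0.345],0.03],[[0.11,0.25,0.1],[0,0,-0.345],0.03],[[0.11,0.25,0.1],[0,0,-0.345],0.03],[[0.11,0.25,0.1],[0,0,-0.345],0.03]])

```text
t: 3.9
eef_pos: [0.556, 0.1011, 0.121]
orientation: [-0.002, 1.0, 0.02, -0.002]
force: [0.2, -1.3, -3.1]
gripper_width: 0.0386
```

```bash
python3 - <<'E'
from h import *
s=robot.read_state();q=s["orientation"];print(s["eef_pos"],R.from_quat([q[1],q[2],q[3],q[0]]).as_matrix().round(4),s["joint_pos"].round(3),s["force"])
for n in("scene","top"):
    p,d=robot.camera(n);np.savez(f"{n}2.npz",p=p,d=d)
    c=p[150:310,280:500] if n=="scene" else p[130:260,150:310]
    cv2.imwrite(f"pics/{n}2.png",cv2.resize(c,None,fx=3.6,fy=3.6)[:,:,::-1])
E
```

```text
[0.55603693 0.10114578 0.1210119 ] [[ 0.9992  0.0394 -0.0033]
 [ 0.0394 -0.9992  0.0031]
 [-0.0032 -0.0032 -1.    ]] [ 0.22   0.348 -0.57   1.729  0.201  1.127 -1.942] [ 0.18082686 -1.33952248 -3.06605338]
```

View pics/scene2.png

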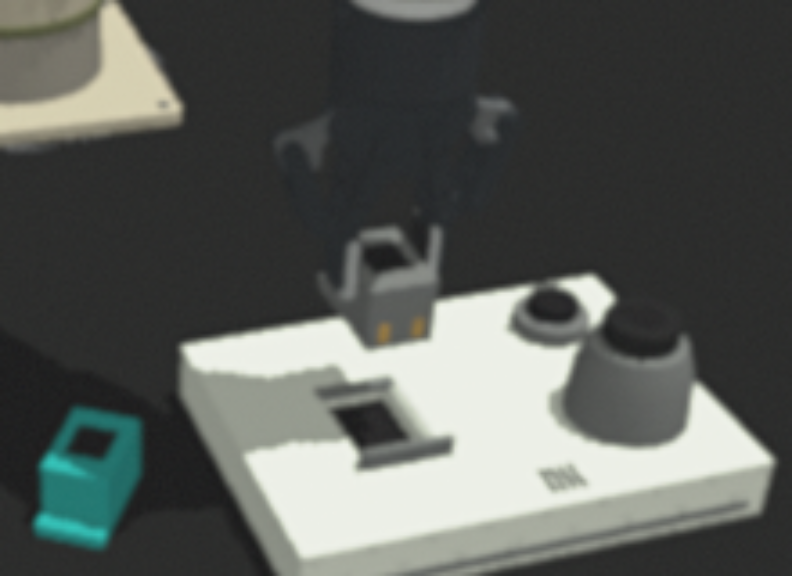

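View pics/top2.png

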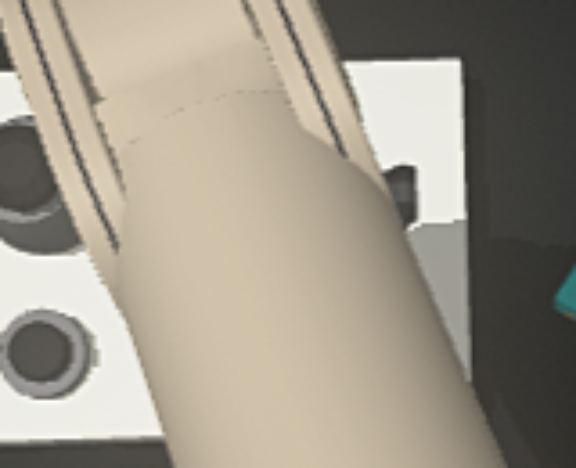

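```bash
python3 - <<'E'
from h import *
p=np.load("scene2.npz")["p"]
s=robot.read_state();e=s["eef_pos"];yaw=np.deg2rad(2.13)
def B(l,g): # battery local -> world, TCP at local g
    return e+R.from_euler("z",yaw).apply(np.array(l)-g)
g=np.array([.006,0,.021])
for n,l in {"botR+":(.035,.02,0),"bot-":(.035,-.02,0),"top+":(.035,.02,.04),"top-":(.035,-.02,.04),"back+":(-.023,.02,.04),"back-":(-.023,-.02,.04)}.items(): print(n,B(l,g).round(4),proj("scene",B(l,g)).round(1))
x0,y0=360,205
c=cv2.resize(p[y0:y0+45,x0:x0+55],None,fx=14,fy=13,interpolation=cv2.INTER_CUBIC)[:,:,::-1].copy()
for l in [(.035,.02,0),(.035,-.02,0),(.035,.02,.04),(.035,-.02,.04),(-.023,.02,.04),(-.023,-.02,.04)]:
    u=(proj("scene",B(l,g))[0]-[x0,y0]+.5)*[14,13]-.5
    cv2.drawMarker(c,(int(u[0]),int(u[1])),(0,0,255),cv2.MARKER_CROSS,20,1)
cv2.imwrite("pics/s2c.png",c)
E
```

```text
botR+ [0.5844 0.1198 0.1001] [[399.  244.6]]
bot- [0.5859 0.0798 0.1001] [[380.2 247.9]]
top+ [0.5844 0.1198 0.1401] [[401.1 227.5]]
top- [0.5859 0.0798 0.1401] [[381.8 230.7]]
back+ [0.5265 0.1176 0.1401] [[388.8 212.7]]
back- [0.528  0.0777 0.1401] [[370.3 215.5]]
```

View pics/s2c.png

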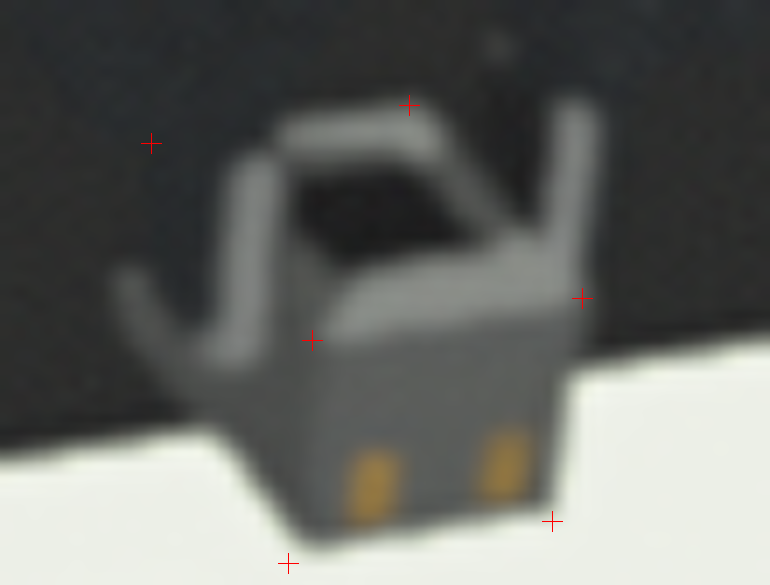

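```bash
cat > plan.py <<'E'
from h import *
yaw=np.deg2rad(2.13);c=np.array([.5623,.1564])
Rz=R.from_euler("z",yaw)
bay=np.r_[c,0]+Rz.apply([0,-.055,.020])
G=np.array([.0072,0,.0213])
def tgt(th,xf,dz=0,bay=bay,G=G):
    Rm=Rz*R.from_euler("y",-th,degrees=True)
    foot=bay+Rz.apply([xf/1e3-.0365,0,dz/1e3])
    p=foot+Rm.apply(G+[.035,0,0])
    return p,Rm*R.from_quat([1,0,0,0])
def delta(th,xf,dz=0,**k):
    s=robot.read_state();q=s["orientation"];p,Rt=tgt(th,xf,dz,**k)
    return (p-s["eef_pos"]).round(4),(Rt*R.from_quat([q[1],q[2],q[3],q[0]]).inv()).as_rotvec().round(4)
def pose(bay=bay,G=G):
    s=robot.read_state();q=s["orientation"];Rt=R.from_quat([q[1],q[2],q[3],q[0]])
    Rm=Rt*R.from_quat([1,0,0,0]).inv()
    L=Rz.inv()*Rm
    th=-np.rad2deg(L.as_rotvec())
    f=Rz.inv().apply(s["eef_pos"]-Rm.apply(G+[.035,0,0])-bay)+[.0365,0,0]
    print("rot(deg,neg)",th.round(2),"foot xf,y,z mm",(f*1e3).round(2),"F",s["force"].round(1),"t",s["t"],"w",s["gripper_width"])
E
python3 -c "
from plan import *
pose();print(bay)
for a in [(30,14,60),(30,14,25),(30,14,3)]: print(a,*delta(*a))"
```

```text
rot(deg,neg) [-0.12 -0.17  0.08] foot xf,y,z mm [-14.01  -2.3   79.92] F [-0.1 -0.8 -2.3] t 4.0 w 0.03869114743085838
[0.56434418 0.101438   0.02      ]
(30, 14, 60) [ 0.0115  0.0028 -0.0016] [ 0.0171 -0.5263  0.0009]
(30, 14, 25) [ 0.0115  0.0028 -0.0366] [ 0.0171 -0.5263  0.0009]
(30, 14, 3) [ 0.0115  0.0028 -0.0586] [ 0.0171 -0.5263  0.0009]
```

```bash
python3 -c "
from plan import *
s=robot.read_state();print(s['eef_pos'],s['joint_velocities'].round(4),s['t'])"
```

```text
[0.55619218 0.0987267  0.12109899] [ 0.0137 -0.0051  0.0057  0.0033 -0.0009 -0.0009 -0.0014] 4.0
```

Emit:
carry_out(deltas=[[[0.002,0.002,0.0],[0.003,-0.09,0],0.03],[[0.004,0.002,0.0],[0.006,-0.18,0],0.03],[[0.006,0.002,0.0],[0.009,-0.27,0],0.03],[[0.008,0.002,-0.0],[0.012,-0.36,0],0.03],[[0.01,0.0025,0],[0.015,-0.45,0],0.03],[[0.0115,0.0025,0],[0.017,-0.526,0.001],0.03],[[0.0115,0.0025,-0.0],[0.017,-0.526,0.001],0.03],[[0.0115,0.0025,-0.0],[0.017,-0.526,0.001],0.03],[[0.0115,0.0025,-0.0],[0.017,-0.526,0.001],0.03],[[0.0115,0.0025,-0.0],[0.017,-0.526,0.001],0.03]])

```text
t: 5.0
eef_pos: [0.5685, 0.101, 0.1215]
orientation: [-0.005, 0.966, 0.018, 0.258]
force: [0.3, -0.6, -1.8]
gripper_width: 0.0387
```

```bash
python3 - <<'E'
from plan import *
pose();print(robot.read_state()["joint_pos"].round(2),robot.read_state()["eef_pos"])
for a in [(30,14,25),(30,14,3)]: print(a,*delta(*a))
p,d=robot.camera("scene");np.savez("scene3.npz",p=p,d=d)
x0,y0=345,190
c=cv2.resize(p[y0:y0+110,x0:x0+110],None,fx=5.4,fy=5.4,interpolation=cv2.INTER_CUBIC)[:,:,::-1].copy()
s=robot.read_state();q=s["orientation"];Rm=R.from_quat([q[1],q[2],q[3],q[0]])*R.from_quat([1,0,0,0]).inv()
for l in [(.035,.02,0),(.035,-.02,0),(.035,.02,.04),(.035,-.02,.04),(-.023,.02,.04),(-.023,-.02,.04),(-.035,-.02,0)]:
    u=(proj("scene",s["eef_pos"]+Rm.apply(np.array(l)-G))[0]-[x0,y0]+.5)*5.4-.5
    cv2.drawMarker(c,(int(u[0]),int(u[1])),(0,0,255),cv2.MARKER_CROSS,12,1)
cv2.imwrite("pics/s3.png",c)
pose()
E
```

```text
rot(deg,neg) [-1.000e-02  2.997e+01  4.000e-02] foot xf,y,z mm [14.67 -0.51 62.  ] F [ 0.3 -0.6 -1.8] t 5.0 w 0.0386887692080324
[ 0.23  0.05 -0.58  2.15  0.4   0.47 -2.19] [0.56845288 0.10104986 0.1215323 ]
(30, 14, 25) [-0.0007  0.0005 -0.037 ] [-0.0003 -0.0006  0.0007]
(30, 14, 3) [-0.0007  0.0005 -0.059 ] [-0.0003 -0.0006  0.0007]
rot(deg,neg) [-1.000e-02  2.996e+01  3.000e-02] foot xf,y,z mm [14.48 -0.42 61.81] F [-0.2  0.3 -2.4] t 5.05 w 0.0388472503336272
```

View pics/s3.png

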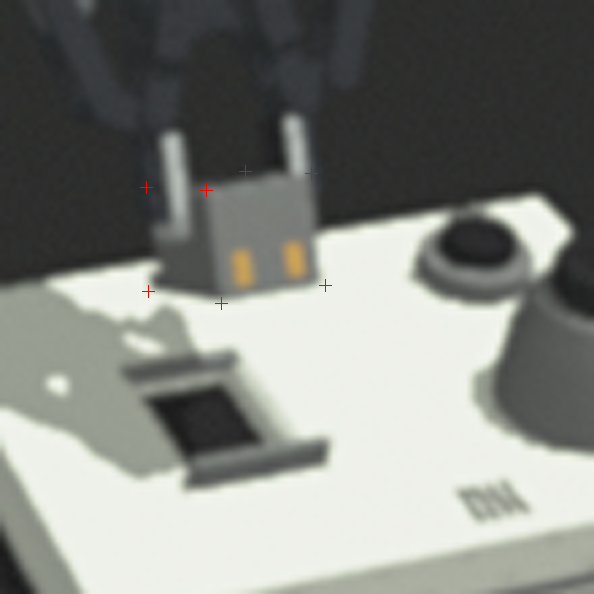

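```bash
python3 - <<'E'
from plan import *
p=np.load("scene0.npz")["p"]
x0,y0,f=362,245,12
c=cv2.resize(p[y0:y0+42,x0:x0+60],None,fx=f,fy=f,interpolation=cv2.INTER_CUBIC)[:,:,::-1].copy()
def line(a,b,col):
    u=[((proj("scene",bay+Rz.apply(np.array(t)/1e3))[0]-[x0,y0]+.5)*f-.5).round().astype(int) for t in(a,b)]
    cv2.line(c,tuple(map(int,u[0])),tuple(map(int,u[1])),col,1)
r=(0,0,255);g=(0,200,0)
for a,b in [((36.5,-27,29),(36.5,27,29)),((44.5,-27,29),(44.5,27,29)),((44.5,-27,17),(44.5,27,17)),((44.5,-27,29),(44.5,-27,17)),((44.5,27,29),(44.5,27,17)),((36.5,27,29),(44.5,27,29)),((36.5,-27,29),(44.5,-27,29))]: line(a,b,r)
for a,b in [((-28.5,-21,17),(-28.5,21,17)),((-36.5,-21,17),(-36.5,21,17)),((-28.5,25,17),(36.5,25,17)),((-28.5,-25,17),(36.5,-25,17))]: line(a,b,g)
cv2.imwrite("pics/s0b.png",c)
E
```

```text
(no output)
```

View pics/s0b.png

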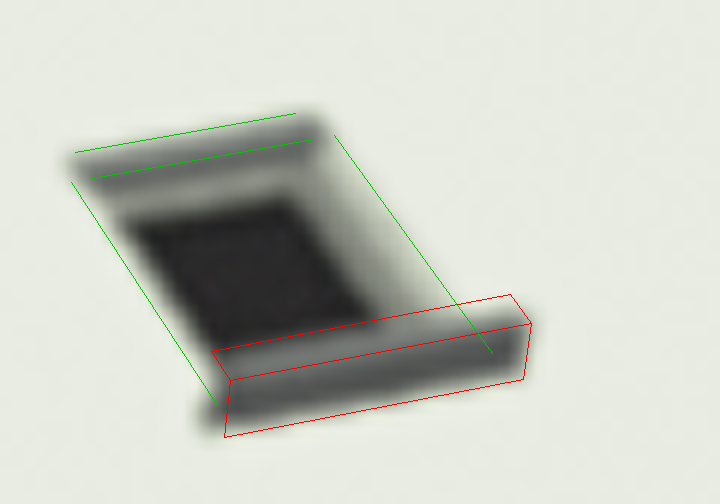

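```bash
python3 - <<'E'
from plan import *
for a in [(30,18,25),(30,18,4)]: print(a,*delta(*a))
E
```

```text
(30, 18, 25) [ 0.0035  0.0006 -0.0368] [-0.0003 -0.0007  0.0005]
(30, 18, 4) [ 0.0035  0.0006 -0.0578] [-0.0003 -0.0007  0.0005]
```

Emit:
carry_out(deltas=[[[0.0035,0.0006,-0.015],[0,0,0],0.03],[[0.0035,0.0006,-0.03],[0,0,0],0.03],[[0.0035,0.0006,-0.04],[0,0,0],0.03],[[0.0035,0.0006,-0.046],[0,0,0],0.03],[[0.0035,0.0006,-0.052],[0,0,0],0.03],[[0.0035,0.0006,-0.055],[0,0,0],0.03],[[0.0035,0.0006,-0.057],[0,0,0],0.03],[[0.0035,0.0006,-0.057],[0,0,0],0.03],[[0.0035,0.0006,-0.057],[0,0,0],0.03]])

```text
t: 5.95
eef_pos: [0.572, 0.1018, 0.0647]
orientation: [-0.005, 0.966, 0.018, 0.259]
force: [-0.3, 0.2, -1.5]
gripper_width: 0.0386
```

```bash
python3 - <<'E'
from plan import *
pose()
p,d=robot.camera("scene")
x0,y0=345,200
c=cv2.resize(p[y0:y0+100,x0:x0+110],None,fx=6,fy=6,interpolation=cv2.INTER_CUBIC)[:,:,::-1].copy()
cv2.imwrite("pics/s4.png",c)
pose()
E
```

```text
rot(deg,neg) [-1.000e-02  2.999e+01  4.000e-02] foot xf,y,z mm [18.27  0.11  5.17] F [-0.3  0.2 -1.5] t 5.95 w 0.03858925767947637
rot(deg,neg) [-1.000e-02  2.999e+01  4.000e-02] foot xf,y,z mm [18.28  0.06  5.19] F [-0.  -0.1 -2.1] t 6.0 w 0.038610219042521425
```

View pics/s4.png

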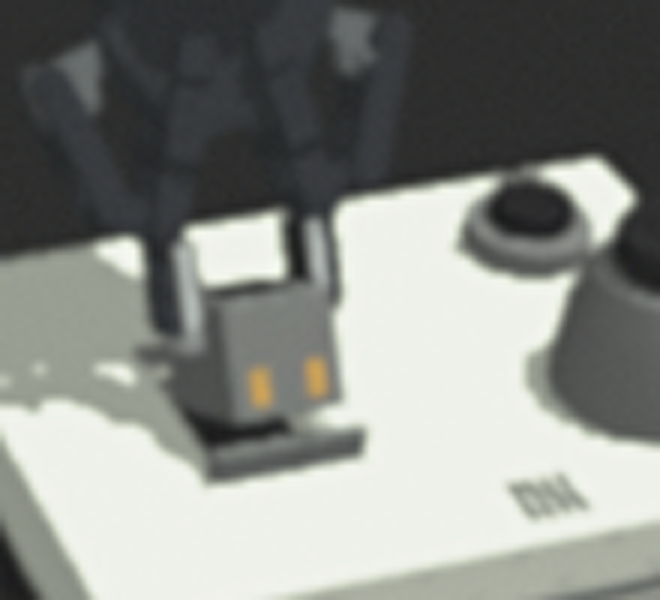

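The foot is inside the pocket and centred: block edge mid at crop (287,415), stop mid at (285,455). Next I lower until it touches the floor.

Emit:
carry_out(deltas=[[[0,0,-0.0015],[0,0,0],0.03],[[0,0,-0.0025],[0,0,0],0.03],[[0,0,-0.0035],[0,0,0],0.03],[[0,0,-0.0045],[0,0,0],0.03],[[0,0,-0.0045],[0,0,0],0.03]])

```text
t: 6.5
eef_pos: [0.5719, 0.1017, 0.06]
orientation: [-0.005, 0.966, 0.018, 0.259]
force: [0.5, -0.3, -1.7]
gripper_width: 0.0383
```

```bash
python3 -c "
from plan import *
pose()"
```

```text
rot(deg,neg) [-1.000e-02  2.997e+01  4.000e-02] foot xf,y,z mm [18.11  0.03  0.47] F [ 0.5 -0.3 -1.7] t 6.5 w 0.03829684284705384
```

Emit:
carry_out(deltas=[[[0,0,-0.001],[0,0,0],0.03],[[0,0,-0.002],[0,0,0],0.03],[[0,0,-0.003],[0,0,0],0.03],[[0,0,-0.003],[0,0,0],0.03]])

```text
t: 6.9
eef_pos: [0.5733, 0.1019, 0.0587]
orientation: [-0.005, 0.965, 0.018, 0.26]
force: [-5.5, -1.5, 11.0]
gripper_width: 0.0386
```

```bash
python3 -c "
from plan import *
pose()"
```

```text
rot(deg,neg) [-1.000e-02  3.015e+01  4.000e-02] foot xf,y,z mm [19.65  0.18 -0.94] F [-5.5 -1.5 11. ] t 6.9 w 0.03860019889713188
```

Emit:
carry_out(deltas=[[[-0.001,0,0.0005],[0,0.003,0],0.03],[[-0.003,-0.0001,0.0005],[0,0.003,0],0.03],[[-0.005,-0.0002,0.0005],[0,0.003,0],0.03],[[-0.007,-0.0003,0.0005],[0,0.003,0],0.03],[[-0.009,-0.0004,0.0005],[0,0.003,0],0.03],[[-0.011,-0.0005,0.0005],[0,0.003,0],0.03],[[-0.0115,-0.0005,0.0005],[0,0.003,0],0.03],[[-0.0115,-0.0005,0.0005],[0,0.003,0],0.03]])

```text
t: 7.7
eef_pos: [0.5617, 0.1014, 0.0592]
orientation: [-0.005, 0.966, 0.018, 0.259]
force: [0.8, -0.3, 0.6]
gripper_width: 0.0389
```

```bash
python3 -c "
from plan import *
pose()"
```

```text
rot(deg,neg) [-1.000e-02  2.999e+01  3.000e-02] foot xf,y,z mm [ 7.97  0.13 -0.32] F [ 0.8 -0.3  0.6] t 7.7 w 0.03890752519459896
```

Emit:
carry_out(deltas=[[[-0.001,0,0],[0,0,0],0.03],[[-0.002,0,0],[0,0,0],0.03],[[-0.003,0,0],[0,0,0],0.03],[[-0.003,0,0],[0,0,0],0.03]])

```text
t: 8.1
eef_pos: [0.5586, 0.1014, 0.0592]
orientation: [-0.005, 0.966, 0.018, 0.259]
force: [0.7, -0.5, -0.2]
gripper_width: 0.0386
```

```bash
python3 -c "
from plan import *
pose()"
```

```text
rot(deg,neg) [-1.000e-02  2.999e+01  3.000e-02] foot xf,y,z mm [ 4.9   0.24 -0.3 ] F [ 0.7 -0.5 -0.2] t 8.1 w 0.03860207638594422
```

Emit:
carry_out(deltas=[[[-0.001,0,0],[0,0,0],0.03],[[-0.002,0,0],[0,0,0],0.03],[[-0.002,0,0],[0,0,0],0.03]])

```text
t: 8.4
eef_pos: [0.5572, 0.1015, 0.0596]
orientation: [-0.005, 0.966, 0.018, 0.259]
force: [7.2, 0.8, -4.2]
gripper_width: 0.0387
```

```bash
python3 -c "
from plan import *
pose()"
```

```text
rot(deg,neg) [-3.000e-02  3.005e+01  4.000e-02] foot xf,y,z mm [3.47 0.34 0.05] F [ 7.2  0.8 -4.2] t 8.4 w 0.038674333941572374
```

```bash
sed -i 's/^G=/bay=bay+Rz.apply([-.0004,0,-.0007])\nG=/' plan.py; python3 - <<'E'
from plan import *
pose()
for a in [(30,6.5,.5),(28,6.5,.3),(25,6,.2),(22,5.4,.2),(20,5,.2),(17.5,4.3,.2),(15,3.8,.2)]: print(a,*delta(*a))
E
```

```text
rot(deg,neg) [-3.000e-02  3.005e+01  4.000e-02] foot xf,y,z mm [3.87 0.34 0.75] F [ 7.2  0.8 -4.2] t 8.4 w 0.038674333941572374
(30, 6.5, 0.5) [ 0.0027 -0.0002 -0.0003] [-0.0008  0.0008  0.0004]
(28, 6.5, 0.3) [ 0.004  -0.0002 -0.0014] [-0.002   0.0357  0.0005]
(25, 6, 0.2) [ 0.0055 -0.0001 -0.003 ] [-0.004   0.088   0.0005]
(22, 5.4, 0.2) [ 0.0068 -0.     -0.0046] [-0.0059  0.1404  0.0005]
(20, 5, 0.2) [ 0.0076 -0.     -0.0057] [-0.0072  0.1753  0.0005]
(17.5, 4.3, 0.2) [ 0.0084  0.     -0.0071] [-0.0088  0.2189  0.0005]
(15, 3.8, 0.2) [ 0.0093  0.     -0.0086] [-0.0104  0.2625  0.0005]
```

Emit:
carry_out(deltas=[[[0.0027,-0.0002,-0.0003],[0,0,0],0.03],[[0.0027,-0.0002,-0.0003],[0,0,0],0.03],[[0.004,-0.0002,-0.0014],[-0.002,0.036,0],0.03],[[0.0055,-0.0001,-0.003],[-0.004,0.088,0],0.03],[[0.0068,0,-0.0046],[-0.006,0.14,0],0.03],[[0.0076,0,-0.0057],[-0.007,0.175,0],0.03],[[0.0084,0,-0.0071],[-0.009,0.219,0],0.03],[[0.0093,0,-0.0086],[-0.01,0.2625,0],0.03],[[0.0093,0,-0.0086],[-0.01,0.2625,0],0.03],[[0.0093,0,-0.0086],[-0.01,0.2625,0],0.03]])

```text
t: 9.4
eef_pos: [0.567, 0.1014, 0.0512]
orientation: [-0.003, 0.991, 0.018, 0.131]
force: [2.4, -0.8, 1.6]
gripper_width: 0.0389
```

```bash
python3 - <<'E'
from plan import *
pose()
p,d=robot.camera("scene")
x0,y0=345,200
cv2.imwrite("pics/s5.png",cv2.resize(p[y0:y0+100,x0:x0+110],None,fx=6,fy=6,interpolation=cv2.INTER_CUBIC)[:,:,::-1])
for a in [(12.5,3.2,.2),(10,2.7,.2),(7.5,2.3,.2),(5,2,.2),(2.5,1.7,.2),(0,1.5,.2)]: print(a,*delta(*a))
E
```

```text
rot(deg,neg) [-0.03 15.11  0.05] foot xf,y,z mm [ 4.35 -0.06  0.33] F [ 2.4 -0.8  1.6] t 9.4 w 0.038934756036462445
(12.5, 3.2, 0.2) [ 0.0005  0.0001 -0.0018] [-0.0021  0.0453  0.0006]
(10, 2.7, 0.2) [ 0.0013  0.0001 -0.0034] [-0.0037  0.0889  0.0006]
(7.5, 2.3, 0.2) [ 0.0021  0.0001 -0.0051] [-0.0053  0.1325  0.0006]
(5, 2, 0.2) [ 0.0029  0.0001 -0.0068] [-0.0069  0.1761  0.0006]
(2.5, 1.7, 0.2) [ 0.0037  0.0002 -0.0086] [-0.0085  0.2197  0.0006]
(0, 1.5, 0.2) [ 0.0044  0.0002 -0.0104] [-0.0101  0.2633  0.0006]
```

View pics/s5.png

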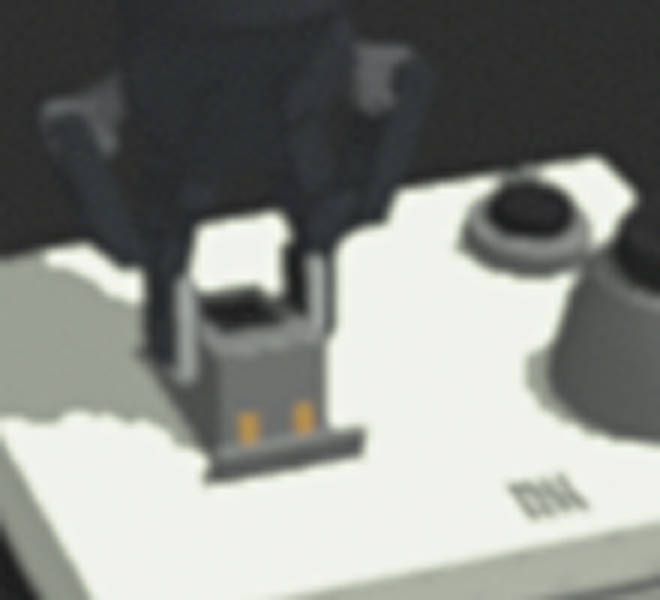

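Emit:
carry_out(deltas=[[[0.0005,0.0003,-0.0018],[-0.002,0.045,0],0.03],[[0.0013,0.0005,-0.0034],[-0.004,0.089,0],0.03],[[0.0021,0.0005,-0.0051],[-0.005,0.1325,0],0.03],[[0.0025,0.0005,-0.006],[-0.006,0.155,0],0.03],[[0.0025,0.0005,-0.006],[-0.006,0.155,0],0.03],[[0.0025,0.0005,-0.006],[-0.006,0.155,0],0.03]])

```text
t: 10.05
eef_pos: [0.5692, 0.102, 0.0453]
orientation: [-0.001, 0.998, 0.018, 0.055]
force: [1.5, -1.0, 2.9]
gripper_width: 0.0385
```

```bash
python3 - <<'E'
from plan import *
pose()
for a in [(5,2,.2),(2.5,1.7,.2),(0,1.5,.2),(0,1.5,-.3)]: print(a,*delta(*a))
E
```

```text
rot(deg,neg) [0.02 6.29 0.02] foot xf,y,z mm [2.19 0.36 0.23] F [ 1.5 -1.   2.9] t 10.05 w 0.038501852333091675
(5, 2, 0.2) [ 0.0004 -0.0003 -0.0009] [-0.0005  0.0226  0.0004]
(2.5, 1.7, 0.2) [ 0.0011 -0.0003 -0.0027] [-0.0022  0.0662  0.0004]
(0, 1.5, 0.2) [ 0.0019 -0.0003 -0.0045] [-0.0038  0.1098  0.0004]
(0, 1.5, -0.3) [ 0.0019 -0.0003 -0.005 ] [-0.0038  0.1098  0.0004]
```

Emit:
carry_out(deltas=[[[0.0004,-0.0001,-0.0009],[-0.001,0.023,0],0.03],[[0.0011,-0.0001,-0.0027],[-0.002,0.066,0],0.03],[[0.0019,-0.0001,-0.0045],[-0.004,0.11,0],0.03],[[0.0019,-0.0001,-0.005],[-0.004,0.11,0],0.03],[[0.0019,-0.0001,-0.005],[-0.004,0.11,0],0.03],[[0.0019,-0.0001,-0.005],[-0.004,0.11,0],0.03]])

```text
t: 10.65
eef_pos: [0.5704, 0.102, 0.0414]
orientation: [0.001, 1.0, 0.019, -0.001]
force: [-8.6, -2.0, 18.1]
gripper_width: 0.0391
```

```bash
python3 - <<'E'
from plan import *
pose()
p,d=robot.camera("scene")
x0,y0=345,200
cv2.imwrite("pics/s6.png",cv2.resize(p[y0:y0+100,x0:x0+110],None,fx=6,fy=6,interpolation=cv2.INTER_CUBIC)[:,:,::-1])
E
```

```text
rot(deg,neg) [ 0.06 -0.11  0.  ] foot xf,y,z mm [0.7  0.33 0.89] F [-8.6 -2.  18.1] t 10.65 w 0.03907412363621417
```

View pics/s6.png

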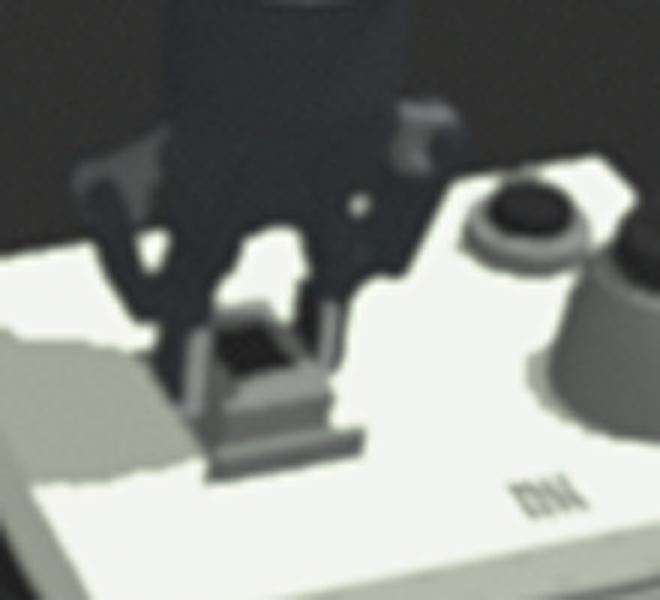

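It looks nearly flat. I'll release, rise and press on top with closed fingers.

Emit:
carry_out(deltas=[[[0,0,0.001],[0,0,0],0.03],[[0,0,0.001],[0,0,0],0.06],[[0,0,0.001],[0,0,0],0.06],[[0,0,0.001],[0,0,0],0.06],[[0,0,0.02],[0,0,0],0.06],[[0,0,0.04],[0,0,0],0.06],[[0,0,0.045],[0,0,0],0.0],[[0,0,0.045],[0,0,0],0.0],[[0,0,0.045],[0,0,0],0.0],[[0,0,0.045],[0,0,0],0.0],[[0,0,0.045],[0,0,0],0.0]])

```text
t: 11.8
eef_pos: [0.5699, 0.1019, 0.0856]
orientation: [0.001, 1.0, 0.019, -0.002]
force: [-0.8, 0.1, -0.3]
gripper_width: -0.0003
```

```bash
python3 - <<'E'
from plan import *
s=robot.read_state();print(s["eef_pos"],s["force"],s["gripper_width"],bay)
for n in("scene","top"):
    p,d=robot.camera(n); np.savez(n+"7.npz",p=p,d=d)
    C=cloud(n,d)
    L=Rz.inv().apply((C-bay).reshape(-1,3)).reshape(C.shape)*1000
    for x0,x1 in((-20,0),(0,15),(15,32)):
        m=(L[...,0]>x0)&(L[...,0]<x1)&(abs(L[...,1])<17)&(L[...,2]>30)&(L[...,2]<55)
        if m.sum(): print(n,x0,m.sum(),np.median(L[...,2][m]).round(2))
x0,y0=345,200;p=np.load("scene7.npz")["p"]
cv2.imwrite("pics/s7.png",cv2.resize(p[y0:y0+100,x0:x0+110],None,fx=6,fy=6,interpolation=cv2.INTER_CUBIC)[:,:,::-1])
E
```

```text
[0.56991087 0.10193912 0.08557878] [-0.8077398   0.09427499 -0.33106947] -0.00032507557080517415 [0.56394446 0.10142313 0.0193    ]
scene -20 89 40.68
scene 0 77 40.86
scene 15 102 40.77
```

View pics/s7.png

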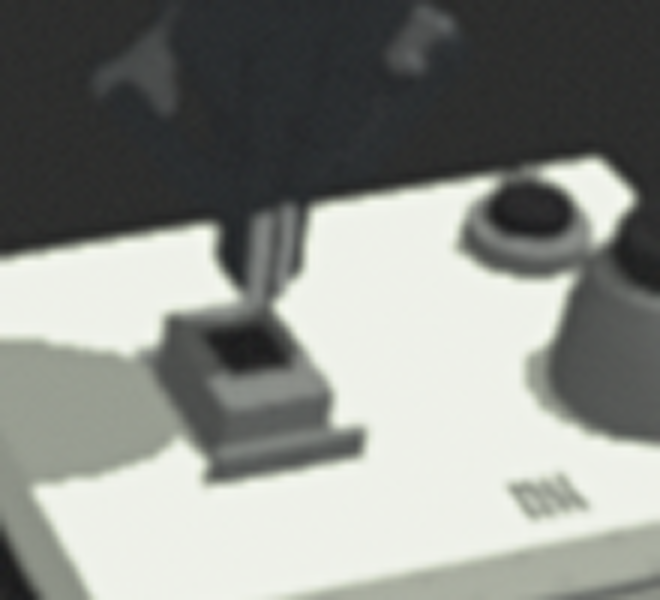

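The top stands level at 60 mm above the bench, as it should. I'll give the stop-side half a light press to make sure.

Emit:
carry_out(deltas=[[[0.012,0.0,-0.005],[0,0,0],0],[[0.012,0,-0.018],[0,0,0],0],[[0.012,0,-0.023],[0,0,0],0],[[0.012,0,-0.026],[0,0,0],0],[[0.012,0,-0.028],[0,0,0],0],[[0.012,0,-0.028],[0,0,0],0]])

```text
t: 12.5
eef_pos: [0.5821, 0.102, 0.0602]
orientation: [0.001, 1.0, 0.019, -0.001]
force: [-12.0, -4.4, 29.1]
gripper_width: -0.0
```

```bash
python3 - <<'E'
from plan import *
s=robot.read_state();print(s["eef_pos"],s["force"],s["gripper_width"])
E
```

```text
[0.58212445 0.10195742 0.06016736] [-12.03268388  -4.41090148  29.05284619] -6.295235517001241e-06
```

Emit:
carry_out(deltas=[[[0,0,0.02],[0,0,0],0],[[0,0,0.05],[0,0,0],0],[[-0.02,0.02,0.06],[0,0,0],0],[[-0.04,0.05,0.06],[0,0,0],0],[[-0.06,0.085,0.06],[0,0,0],0],[[-0.078,0.12,0.06],[0,0,0],0],[[-0.078,0.137,0.05],[0,0,0],0],[[-0.078,0.137,0.03],[0,0,0],0],[[-0.078,0.137,0.015],[0,0,0],0],[[-0.078,0.137,0.015],[0,0,0],0],[[-0.078,0.137,0.015],[0,0,0],0]])

```text
t: 13.6
eef_pos: [0.5042, 0.2384, 0.075]
orientation: [0.001, 1.0, 0.018, -0.002]
force: [0.3, -0.0, 0.3]
gripper_width: -0.0003
```

```bash
python3 - <<'E'
from plan import *
s=robot.read_state();print(s["eef_pos"],s["force"])
C=cloud("top",np.load("top0.npz")["d"]);m=np.hypot(C[...,0]-.5042,C[...,1]-.2393)<.012
print("button z",np.median(C[...,2][m]),m.sum())
p,d=robot.camera("scene");np.savez("scene8.npz",p=p,d=d)
C=cloud("scene",np.load("scene0.npz")["d"]);m=np.hypot(C[...,0]-.5042,C[...,1]-.2393)<.012
print("button z scene",np.median(C[...,2][m]),m.sum())
cv2.imwrite("pics/s8.png",cv2.resize(p[190:300,345:475],None,fx=5,fy=5,interpolation=cv2.INTER_CUBIC)[:,:,::-1])
E
```

```text
[0.50418002 0.23835911 0.07504405] [ 0.2739671  -0.04431337  0.29248568]
button z 0.05997858653492405 130
button z scene 0.059079796443394006 55
```

View pics/s8.png

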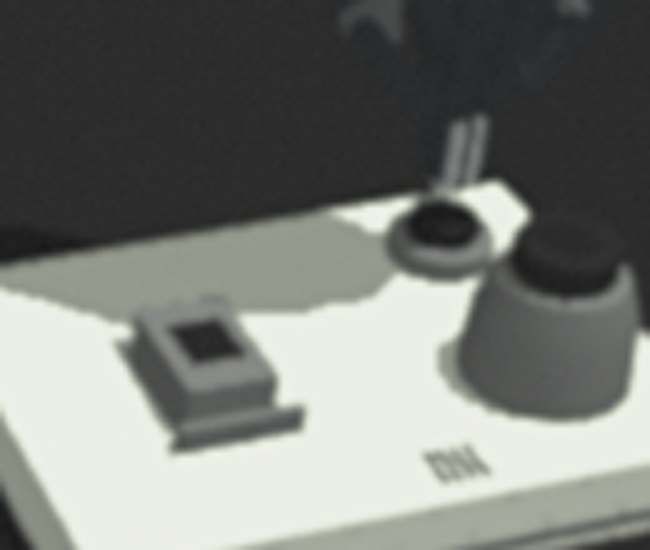

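Battery sits flat at crop (205,360), and the fingertips are above the button at (442,222). Next comes the press.

Emit:
carry_out(deltas=[[[0,0.0005,-0.01],[0,0,0],0],[[0,0.0005,-0.015],[0,0,0],0],[[0,0.0005,-0.018],[0,0,0],0],[[0,0.0005,-0.021],[0,0,0],0],[[0,0.0005,-0.022],[0,0,0],0],[[0,0.0005,-0.022],[0,0,0],0]])

```text
t: 14.25
eef_pos: [0.5046, 0.2388, 0.0537]
orientation: [0.001, 1.0, 0.018, -0.001]
force: [-2.0, -2.8, 4.9]
gripper_width: -0.0003
```

Emit:
carry_out(deltas=[[[0,0,-0.001],[0,0,0],0],[[0,0,-0.0015],[0,0,0],0],[[0,0,-0.0015],[0,0,0],0],[[0,0,-0.0015],[0,0,0],0],[[0,0,-0.0015],[0,0,0],0],[[0,0,-0.0015],[0,0,0],0],[[0,0,-0.0015],[0,0,0],0],[[0,0,-0.0015],[0,0,0],0],[[0,0,-0.0015],[0,0,0],0],[[0,0,-0.0015],[0,0,0],0],[[0,0,-0.0015],[0,0,0],0],[[0,0,-0.0015],[0,0,0],0]])

```text
t: 15.45
eef_pos: [0.5047, 0.2388, 0.053]
orientation: [0.002, 1.0, 0.018, -0.001]
force: [-4.7, -4.1, 12.3]
gripper_width: -0.0002
```

```bash
python3 - <<'E'
from plan import *
p,d=robot.camera("scene")
s=robot.read_state();print(s["eef_pos"],s["force"])
cv2.imwrite("pics/s9.png",cv2.resize(p[190:300,345:475],None,fx=5,fy=5,interpolation=cv2.INTER_CUBIC)[:,:,::-1])
E
```

```text
[0.50466881 0.23885639 0.05305947] [-4.31708949 -4.08315308 12.14005654]
```

View pics/s9.png

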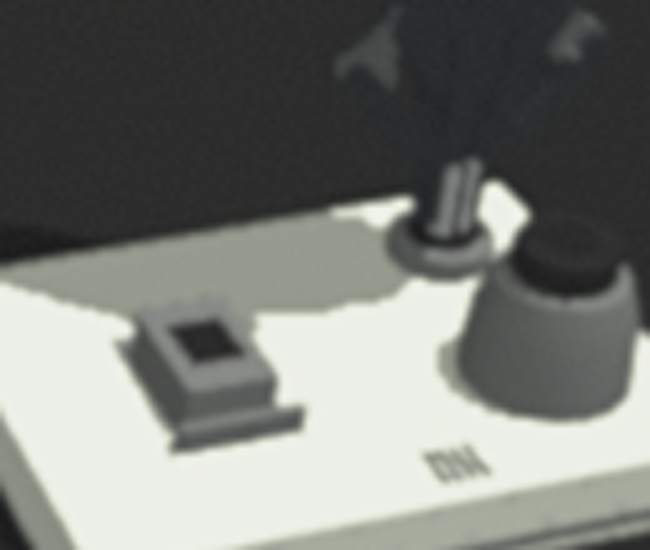

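The tips at (450,235) are on the button, which has bottomed: force rose to 12 N with little further travel. I'll keep holding.

Emit:
carry_out(deltas=[[[0,0,-0.001],[0,0,0],0],[[0,0,-0.001],[0,0,0],0],[[0,0,-0.001],[0,0,0],0],[[0,0,-0.001],[0,0,0],0],[[0,0,-0.001],[0,0,0],0],[[0,0,-0.001],[0,0,0],0],[[0,0,-0.001],[0,0,0],0],[[0,0,-0.001],[0,0,0],0],[[0,0,-0.001],[0,0,0],0],[[0,0,-0.001],[0,0,0],0],[[0,0,-0.001],[0,0,0],0],[[0,0,-0.001],[0,0,0],0]])

```text
t: 16.7
eef_pos: [0.5047, 0.2389, 0.053]
orientation: [0.002, 1.0, 0.018, -0.001]
force: [-4.7, -4.6, 14.7]
gripper_width: -0.0
```

Emit:
carry_out(deltas=[[[0,0,-0.001],[0,0,0],0],[[0,0,-0.001],[0,0,0],0],[[0,0,-0.001],[0,0,0],0],[[0,0,-0.001],[0,0,0],0],[[0,0,-0.001],[0,0,0],0],[[0,0,-0.001],[0,0,0],0],[[0,0,-0.001],[0,0,0],0],[[0,0,-0.001],[0,0,0],0],[[0,0,-0.001],[0,0,0],0],[[0,0,-0.001],[0,0,0],0],[[0,0,-0.001],[0,0,0],0],[[0,0,-0.001],[0,0,0],0]])

```text
t: 17.9
eef_pos: [0.5047, 0.2389, 0.053]
orientation: [0.002, 1.0, 0.018, -0.001]
force: [-4.9, -4.3, 13.2]
gripper_width: 0.0001
```

Emit:
carry_out(deltas=[[[0,0,0.01],[0,0,0],0],[[0,0,0.04],[0,0,0],0],[[0,0,0.08],[0,0,0],0],[[-0.02,-0.03,0.12],[0,0,0],0],[[-0.02,-0.07,0.14],[0,0,0],0],[[-0.02,-0.11,0.16],[0,0,0],0],[[-0.02,-0.16,0.18],[0,0,0],0],[[-0.02,-0.2,0.18],[0,0,0],0],[[-0.02,-0.25,0.18],[0,0,0],0],[[-0.02,-0.3,0.18],[0,0,0],0],[[-0.02,-0.35,0.18],[0,0,0],0],[[-0.02,-0.35,0.18],[0,0,0],0]])

```text
t: 19.1
eef_pos: [0.4837, -0.1183, 0.2328]
orientation: [0.003, 1.0, 0.013, -0.001]
force: [0.3, 0.5, 0.3]
gripper_width: 0.0003
```

```bash
python3 - <<'E'
from plan import *
s=robot.read_state();print(s["eef_pos"],s["force"],s["t"])
for n in("scene","top"):
    p,d=robot.camera(n); np.savez(n+"10.npz",p=p,d=d)
    cv2.imwrite(f"pics/{n}10.png",p[:,:,::-1])
    C=cloud(n,d);m=np.hypot(C[...,0]-.5042,C[...,1]-.2393)<.012
    print(n,"button z",np.median(C[...,2][m]))
    L=Rz.inv().apply((C-bay).reshape(-1,3)).reshape(C.shape)*1000
    for x0,x1 in((-20,0),(0,15),(15,32)):
        m=(L[...,0]>x0)&(L[...,0]<x1)&(abs(L[...,1])<17)&(L[...,2]>30)&(L[...,2]<55)
        if m.sum(): print(n,x0,m.sum(),np.median(L[...,2][m]).round(2))
p=np.load("top10.npz")["p"]
cv2.imwrite("pics/t10c.png",cv2.resize(p[160:225,205:265],None,fx=9,fy=9,interpolation=cv2.INTER_CUBIC)[:,:,::-1])
E
```

```text
[ 0.48374255 -0.11830861  0.23278792] [0.27395661 0.50509905 0.26741007] 19.1
scene button z 0.059210076344396345
scene -20 88 40.7
scene 0 74 41.05
scene 15 97 40.56
top button z 0.059928873216620104
top -20 190 41.39
top 0 135 42.09
top 15 158 41.39
```

View pics/t10c.png

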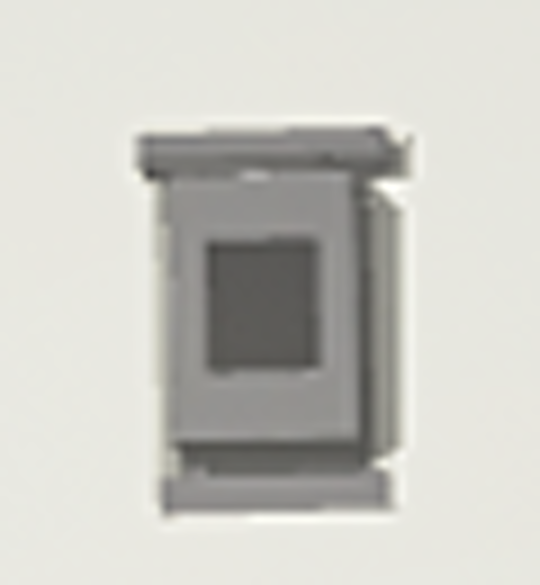

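View pics/scene10.png

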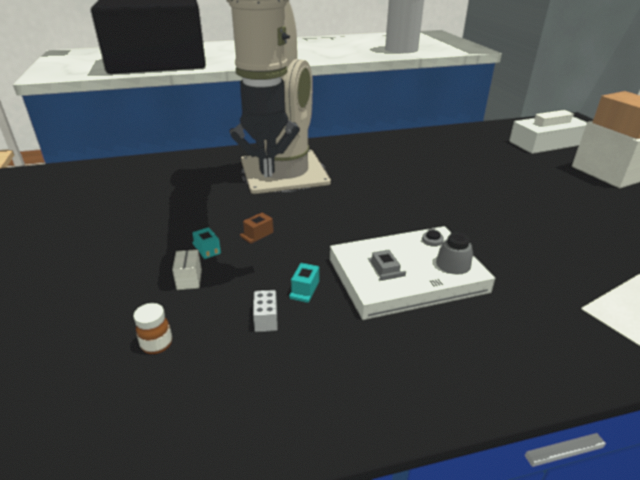

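The top picture shows the block filling the bay between the stop (crop row 150) and the lip (row 490). The scene picture shows the bystanders in place, the button up at 60 mm, and the arm clear.

```bash
python3 -c "
from h import *
print(robot.close_job())"
```

```text
the job is handed in; nothing more can be done
None
```

The battery is seated flat in the bay with its foot under the lip. The pulse button was held down for about 3.6 s and let go. The job was handed in at about 19 s with no verdict reported.

- **Battery:** I gripped the dark grey block and tilted it 30 degrees. The floor was found by touch within 1 mm and the end wall within 0.5 mm of the camera measurement, and then I rocked it flat. A 29 N press on top near the stop end met solid contact at 60.2 mm, against 60 mm expected.
- **Last check of the battery:** the top is level to about 1 mm along its length. Its height reads 60 mm in the scene camera and 61 mm in the top camera, a difference within the calibration. The foot under the lip cannot be seen directly. I infer it from the flat seat and from the block filling the bay between the stop and the lip.
- **Button:** while held it read about 13 N, bottomed out. It is back up at 60 mm in the top camera and 59 mm in the scene camera, the same as before the press.
- **Bystanders:** tube block, carton and jar look unmoved in the scene picture, where I compared them by eye rather than measuring. The arm is well clear of everything.

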